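# Take the weighed cup off the balance and cover it

### The job

The half-penny has been weighed: lift the handled steel cup off the balance with the coin in it, keep it upright, and set it down wholly on the round cork mat. Then take the steel cover from the sloping rest and lower it onto the cup so that it sits seated and level. Set both down rather than dropping them, and leave the loupe, water bottle, touchstone and stamp pad case where they stand.

Things in the scene. Friction and masses are not known exactly. Their poses are not given: they have to be found in the camera images.
- cup_centre (a point): Open round steel cup, loose, about 0.2 kg: 84 mm across at the rim (80 mm at the foot), 70 mm high, wall 4 mm, 76 mm clear mouth. This point is on the cup's axis half-way up, 35 mm above its underside. z is up; the handle sticks out to its -x. It starts on the balance's pan.
- cup: The same cup; origin at the centre of its underside, same axes.
- cup_handle (a point): Middle of the top bar of the cup's D-shaped handle, 63 mm from the cup's axis towards its -x, 60 mm above the underside; axes as the cup's. The bar is 12 mm wide (along y), 12 mm high (top 4 mm below the rim) and runs radially from the wall to 81 mm from the axis; 12 mm wide outer and lower bars close the loop down to 15 mm above the underside.
- halfpenny: Copper coin, 28 mm across and 2.5 mm thick, 12 g, loose on the cup's inner floor, which is 5 mm above the cup's underside. Origin at the centre of its underside.
- pan_top (a point): Centre of the top of the balance's round steel pan, 100 mm across, 45 mm above the desk. The balance is fixed: white body 150 mm deep (x, from 88 mm in front of the pan's centre to 62 mm behind), 130 mm wide (y), 32 mm high. Its front is its -x.
- mat_top (a point): Centre of the upper face of the round cork mat, fixed, 160 mm across, 6 mm thick. z is up.
- cover_knob (a point): Middle of the knob of the loose steel cover (0.1 kg). z is the cover's axis, outward through the knob: a cylinder 20 mm across, 28 mm high (14 mm either way from here). It starts on the rest, tilted 30 degrees, knob leaning towards the rest's -x; y is then level. Seated on the cup, this point is 53 mm above point cup_centre.
- cover: The same cover, same axes; origin at the foot of its 6 mm deep centring plug (69 mm across, tapered to 60 mm at the foot), which enters the cup's mouth. On the plug is a disc 88 mm across, 4 mm thick, that lies on the rim; on the disc the knob, its middle 24 mm above this origin.
- rest_face (a point): Middle of the sloping face of the fixed dark wooden rest, 60 mm above the desk; the cover's plug lies on it. The frame's z is up; the face (100 x 96 mm) rises towards +x at 30 degrees, so it looks up and towards -x. Foot 110 mm (x) by 100 mm (y). Two brass pins at the lower edge, 8 mm thick, 13 mm high, keep the cover from sliding.
- loupe_centre (a point): Bystander: brass loupe upright on a stand, 118 mm high, foot 54 mm across, loose. Point on its axis 60 mm above the desk.
- bottle_centre (a point): Bystander: white plastic water bottle with a grey cap, 110 mm high, 54 mm across, loose. Point on its axis half-way up.
- touchstone_centre (a point): Bystander: grey stone slab 85 x 45 x 16 mm (x, y, z), loose. Point at its centre.
- padcase_centre (a point): Bystander: black stamp pad case 70 x 105 x 22 mm (x, y, z), loose. Point at its centre.
Mind the look-alikes: they are no part of the job. Leave any blue, green or turquoise look-alike of the cup alone.

How it is judged:
By the outcome, as a careful person would: the job done as asked, in the order asked, and still so for the second after the job is handed in, with the robot touching nothing.
It also fails if it takes over 64 s, if anything falls off the work surface, if the arm or the gripper's body presses on something with over 40 N, if the wrist force passes 120 N, or if a joint passes its speed limit or range.

### The arm

A 6-joint arm with a two-finger parallel gripper is mounted at the origin on the work surface. World frame = base frame: x ahead of the robot, y to its left, z up, the work surface at z = 0. Lengths are in m, angles in rad, forces in N, time in s.
With the tool pointing down it reaches from about 0.375 to 0.9 m from the base axis. Payload 3.1 kg.
Tool frame: the origin (TCP) lies midway between the tips of the shut fingers; the grasp point (between the pads) lies 19 mm behind it; z points along the fingers, y is the line along which they close (so a half turn about z gives the same grasp; the last joint's range is limited). The gripper opens to 85 mm and grips with 20 to 120 N. Pads are 22 mm wide; open, the fingers measure 114 mm over their backs; the gripper's body (76 mm by 85 mm) begins 54 mm behind the grasp point. The pads swing forward as they close: fully open they stand 13 mm farther back than shut.
Start: joints at [1.119, 0.527, 1.433, -0, 1.181, -0.178], TCP at [0.168, 0.602, 0.231] pointing down, gripper open.
Joint ranges: [-3.08, 3.08], [-0.75, 2.2], [0.22, 2.44], [-1.43, 4.57], [0, 2.65], [-2.85, 2.85]. Speed limits (rad/s): [2.79, 2.79, 3.14, 3.14, 3.14, 3.14].

### API

Orientations are given as a unit quaternion [x, y, z, w].
In Python, from station import manip gives the robot as it stands. The module is installed in compiled form; this text tells all that it offers.
- The arm moves only by the tool apply_moves, never from a script. Its arguments are lists of equal length, an entry for each row: "claw": the gripper's target within -1 to 1 (fully open at 1, half-way at 0, shut at -1); "travel": the shift along the tool's x, y, z scaled (see below), a list of three; "turn": the turn, a rotation vector about the tool's x, y, z scaled (see below), a list of three. In form: {"claw": [claw, ...], "travel": [[dx, dy, dz], ...], "turn": [[rx, ry, rz], ...]}. A call has 1 to 5 rows; each row is the pose to reach, as a shift and turn from the pose commanded when the call began, along the tool's axes at that moment, turning the shorter way round; what a row does not reach only later rows make up. The controller multiplies each number of a shift by 800 mm and each number of a turn by 180 degrees. A row lasts 1/12 s, in which the tool goes at most 41.7 mm and 7.16 degrees, less where a joint would pass 70% of its speed; a pose out of reach is approached as far as the arm can. A call with a number of a shift or a turn outside -1 to 1 is refused whole. A call with a gripper value outside its range is refused whole. The fingers move at their own pace and stop on an object; "newtons" is the grip in N (left out, the last holds). Time passes only in rows, so rows that repeat a pose let the fingers close. It gives the time, the measured TCP pose, the force, the opening and the grip force at its end, in the units of the state.
- manip.sense(): the state, without advancing time (a new reading comes with each control period).
- manip.snapshot(name): name is "side" or "top"; returns a dict with "pixels" (480x640x3 uint8, red, green, blue), "depth" (480x640 float32, m along the optical axis (not along the pixel's ray), 0 where there is no reading), "intrinsics" (3x3 intrinsics, pixels), "k1" (the pictures are not rectified: a ray, as slopes to the right and down, at radius r is drawn at 1 + k1 r^2 times it, then the intrinsics apply), "R" (3x3) and "t" (3): a world point X has camera coordinates R X + t. Camera axes: x right, y down, z forward; pixel columns grow to the right and rows downward; lengths in m; the calibration is good to about 2 mm. A picture is of the moment at which its call begins.
- manip.sign_off(): hands the job in; it is judged then, once.
The state is a dict: "t": time; "q": joint angles; "qd": joint speeds; "tau": joint torques, N m; "tcp_pos": TCP position; "tool_rot": TCP orientation; "force": force on the tool from outside, world axes, zero at the start; "ft_torque": the same for the moment, N m; "finger_gap": opening from 0.0 (shut) to 1.0 (fully open); "gripper_force": force on a finger pad.
Only numpy, scipy, OpenCV 4.12 (cv2) and the standard library are available. Lean on these libraries where they do the work, as an engineer would, in place of code of your own. Each camera call takes 0.05 s, during which the arm holds its last target. There are 200 camera calls.

## Working session

There is one attempt and no reset: what is moved stays moved. The work goes in short steps, Python scripts to look and compute and a tool call to move; the robot and the scene stay as the last step left them, time stands still between calls to the robot, and variables do not carry over. Pictures are saved under pics/ and viewed, at most 10 in all, crops included, and the job is handed in when it is done.

Besides the shell and the picture viewer there is one more tool, called after "Emit:" as name(argument=value, ...) on one line, values as JSON. apply_moves: Moves the arm, as the interface text tells. Shifts and turns lie within -1 to 1; 1 stands for 800 mm of shift or 180 degrees of turn. Its arguments: {"type":"object","properties":{"claw":{"type":"array","items":{"type":"number"}},"travel":{"type":"array","items":{"type":"array","items":{"type":"number"}}},"turn":{"type":"array","items":{"type":"array","items":{"type":"number"}}},"newtons":{"type":"number"}},"required":["claw","travel","turn"]}

```bash
mkdir -p pics; cat > h.py <<'E'
import numpy as np, cv2
from station import manip
def snap(n):
    s=manip.snapshot(n); cv2.imwrite  # keep
    return s
def world(s):
    K=np.array(s["intrinsics"]);R=np.array(s["R"]);t=np.array(s["t"])
    v,u=np.mgrid[0:480,0:640]
    pts=np.stack([u,v],-1).reshape(-1,1,2).astype(np.float64)
    n=cv2.undistortPoints(pts,K,np.array([s["k1"],0,0,0.])).reshape(480,640,2)
    d=s["depth"].astype(float)
    P=np.dstack([n*d[...,None],d])
    W=(P-t)@R
    W[d==0]=np.nan
    return W
E
python3 - <<'E'
from h import *
for n in("top","side"):
    s=manip.snapshot(n); np.savez(f"{n}0.npz",**s)
    cv2.imwrite(f"pics/{n}0.png",s["pixels"][...,::-1]); R=np.array(s["R"]); print(n,-R.T@s["t"],R[2])
print({k:np.round(v,3) for k,v in manip.sense().items()})
E
```

```text
top [0.37329869 0.07858535 1.12267689] [ 0.17634184  0.00392959 -0.98432114]
side [ 0.09291631 -0.48999377  0.86160285] [ 0.43759941  0.54625671 -0.71422011]
{'t': np.float64(0.1), 'q': array([ 1.119,  0.528,  1.434, -0.   ,  1.181, -0.178]), 'qd': array([-0.001, -0.001, -0.003, -0.001,  0.001, -0.   ]), 'tau': array([-0.0000e+00, -4.4330e+01, -1.7859e+01, -0.0000e+00,  4.0000e-03,
       -0.0000e+00]), 'tcp_pos': array([0.168, 0.601, 0.23 ]), 'tool_rot': array([ 0.136,  0.991, -0.001, -0.   ]), 'force': array([-0.949,  0.117, -0.519]), 'ft_torque': array([-0.013,  0.048, -0.01 ]), 'gripper_force': np.float64(0.0), 'finger_gap': np.float64(1.002)}
```

View pics/top0.png

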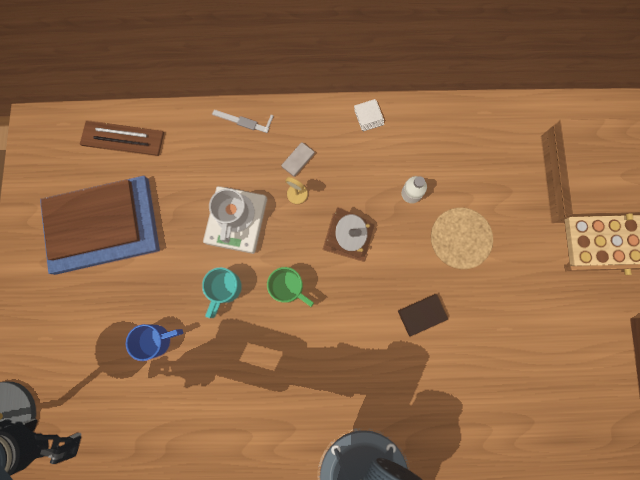

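View pics/side0.png

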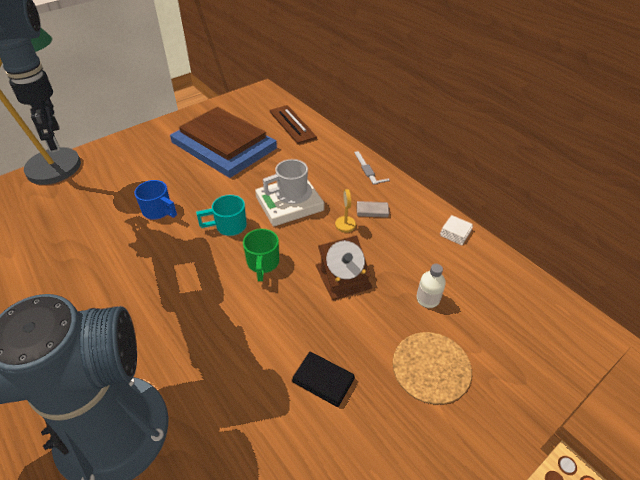

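The top view shows the steel cup at (228,208) on the balance with its handle towards about (228,238). The cover on the rest is at (350,233), the mat at (462,238), the loupe at (297,190), the bottle at (414,189) and the pad case at (423,314). The side view agrees: cup (292,180), handle (272,184), knob (347,258).

```bash
python3 - <<'E'
from h import *
from scipy.optimize import least_squares
def fitc(p,r=None):
    f=lambda a:np.hypot(p[:,0]-a[0],p[:,1]-a[1])-(r or a[2])
    return least_squares(f,[*np.median(p,0)[:2],r or .04],loss="soft_l1",f_scale=.002).x
crops=[]
for n in("top","side"):
    s=dict(np.load(n+"0.npz")); W=world(s); np.save(n+"W.npy",W); px=s["pixels"]
    hsv=cv2.cvtColor(px,cv2.COLOR_RGB2HSV)
    u0,v0=(225,215) if n=="top" else (288,185)
    def reg(u,v,r): m=np.zeros((480,640),bool); m[v-r:v+r,u-r:u+r]=1; return m
    z=W[...,2]
    m=reg(u0,v0,40)
    rim=W[m&(z>.108)&(z<.125)]; print(n,"rim n",len(rim),fitc(rim),np.median(rim[:,2]))
    c=fitc(rim)
    hd=W[m&(z>.09)&(z<.125)]; d=hd[:,:2]-c[:2]; rr=np.hypot(*d.T); h=hd[(rr>.052)&(rr<.085)]
    print(" handle n",len(h),h.mean(0), np.degrees(np.arctan2(*(h.mean(0)[:2]-c[:2])[::-1])))
    um,vm=(462,238) if n=="top" else (432,367)
    q=W[reg(um,vm,45)]; q=q[(q[:,2]>.0035)&(q[:,2]<.012)]; print(" mat",len(q),(np.nanmax(q,0)+np.nanmin(q,0))/2,np.nanmax(q,0)-np.nanmin(q,0))
    uk,vk=(351,233) if n=="top" else (346,260)
    mm=reg(uk,vk,22)&(hsv[...,1]<40)&(z>.03); q=W[mm]
    # disc plane RANSAC
    best=None;rng=np.random.default_rng(0)
    for _ in range(500):
        a,b,e=q[rng.choice(len(q),3,False)]; nn=np.cross(b-a,e-a); L=np.linalg.norm(nn)
        if L<1e-6: continue
        nn/=L; nn*=np.sign(nn[2]); i=abs((q-a)@nn)<.002
        if best is None or i.sum()>best.sum(): best=i
    D=q[best]; cc=D.mean(0); nn=np.linalg.svd(D-cc)[2][2]; nn*=np.sign(nn[2])
    e1=np.cross(nn,[0,0,1]);e1/=np.linalg.norm(e1);e2=np.cross(nn,e1)
    xy=np.c_[(D-cc)@e1,(D-cc)@e2].astype(np.float32); (ex,ey),er=cv2.minEnclosingCircle(xy)
    C=cc+ex*e1+ey*e2
    print(" disc",len(D),"n",nn,"tilt",np.degrees(np.arccos(nn[2])),"az",np.degrees(np.arctan2(nn[1],nn[0])),"c",C,"r",er,"knob",C+.014*nn)
    K=q[(q-C)@nn>.018]; print(" knob px",len(K),K.mean(0), "top h",np.percentile((K-C)@nn,[50,90]), "off", ((K-C)@e1).mean(),((K-C)@e2).mean())
    for nm,(u,v) in dict(loupe=(297,190),bottle=(414,189),stone=(298,158),pad=(423,314)).items():
        if n=="top":
            q=W[reg(u,v,28)]; q=q[q[:,2]>.01]; print(nm,np.nanmin(q,0),np.nanmax(q,0))
    cr=px[max(0,v0-45):v0+45,u0-45:u0+45]; cr2=px[vk-45:vk+45,uk-45:uk+45]
    crops.append(np.hstack([cv2.resize(x,(390,290),interpolation=2) for x in(cr,cr2)]))
cv2.imwrite("pics/crop.png",np.vstack(crops)[...,::-1])
E
```

```text
top rim n 285 [0.63201309 0.30693255 0.0409139 ] 0.11254443840780233
 handle n 79 [0.56576315 0.31465023 0.10736273] 173.35536920285767
 mat 2534 [ 0.56440297 -0.27321693  0.00759196] [0.23107728 0.2414886  0.00817811]
 disc 605 n [-0.16277958 -0.4835895   0.86002559] tilt 30.68054421173284 az -108.60359006210882 c [0.57209374 0.01314134 0.06805599] r 0.04450957849621773 knob [0.56981482 0.00637109 0.08009635]
 knob px 50 [0.56679395 0.00267862 0.09199522] top h [0.02699037 0.02960928] off 0.0016850655223301203 -0.0022329031839788548
loupe [0.66295848 0.12320354 0.01002752] [0.77473673 0.18774304 0.12139681]
bottle [ 0.65634256 -0.17470476  0.0101768 ] [ 0.71049284 -0.12193465  0.11384798]
stone [0.68030441 0.10296799 0.01011801] [0.82759539 0.18774304 0.12139681]
pad [ 0.32413598 -0.21860774  0.01009435] [ 0.42211614 -0.09828983  0.02787571]
side rim n 266 [0.631704   0.30507981 0.04093272] 0.11239749009102376
 handle n 81 [0.56435146 0.31130494 0.10580571] 174.71937905201852
 mat 4449 [ 0.565718   -0.27295287  0.00773935] [0.2722756  0.23447697 0.00847494]
 disc 723 n [-0.1446598  -0.47417212  0.86846666] tilt 29.71905814939608 az -106.965829488255 c [0.57176688 0.01212278 0.06884456] r 0.04374437406659126 knob [0.56974164 0.00548437 0.08100309]
 knob px 73 [ 0.56611147 -0.00110215  0.09178521] top h [0.02732674 0.03001186] off 0.001550228311106791 0.001045973741734117
```

View pics/crop.png

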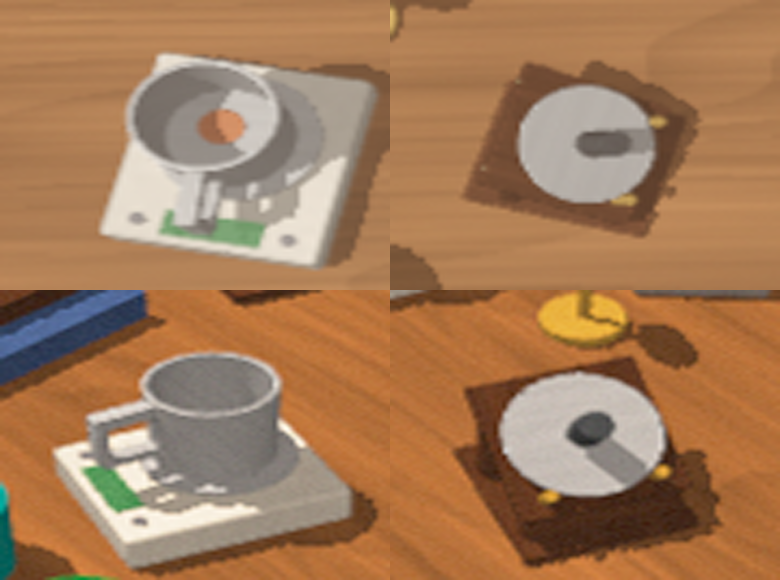

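The crops confirm the handle bar running from the cup wall towards -x, slightly +y, the coin near the cup floor's centre, and the knob upper-centre on the disc with brass pins at the lower right (-y) edge. Rim height, disc tilt (30°) and knob height (0.0805, expected 0.0808) all match the given sizes. Next I'll refine the mat and compute the first move.

```bash
cat >> h.py <<'E'
from scipy.spatial.transform import Rotation as Ro
def frame(az_y,n=(0,0,1)):
    "tool rotation: z=-n, y at azimuth az_y (deg)"
    z=-np.array(n,float);z/=np.linalg.norm(z); y=np.array([np.cos(np.radians(az_y)),np.sin(np.radians(az_y)),0]); y-=z*(y@z); y/=np.linalg.norm(y)
    return Ro.from_matrix(np.c_[np.cross(y,z),y,z])
def go(pos,R):
    s=manip.sense(); C=Ro.from_quat(s["tool_rot"]); d=np.array(pos)-s["tcp_pos"]
    tr=C.inv().apply(d); rv=(C.inv()*R).as_rotvec()
    print("t",round(float(s["t"]),2),"tcp",np.round(s["tcp_pos"],4),"F",np.round(s["force"],1),"gap",round(float(s["finger_gap"]),3))
    print("travel",np.round(tr/.8,4),"turn",np.round(rv/np.pi,4),"rows",np.ceil([np.linalg.norm(d)/.0417,np.degrees(np.linalg.norm(rv))/7.16]))
E
python3 - <<'E'
from h import *
from scipy.optimize import least_squares
for n,(u,v) in dict(top=(462,238),side=(432,367)).items():
    s=dict(np.load(n+"0.npz")); W=np.load(n+"W.npy"); px=cv2.GaussianBlur(s["pixels"],(3,3),0)
    lab=cv2.cvtColor(px,cv2.COLOR_RGB2LAB).astype(float)
    a=lab[v-15:v+15,u-15:u+15].reshape(-1,3).mean(0); b=lab[v+55:v+65,u-15:u+15].reshape(-1,3).mean(0)
    m=np.zeros((480,640),bool); m[v-50:v+50,u-55:u+55]=1
    m&=np.linalg.norm(lab-a,axis=2)<np.linalg.norm(lab-b,axis=2)
    k,l,st,c=cv2.connectedComponentsWithStats(cv2.morphologyEx(m.astype(np.uint8),cv2.MORPH_OPEN,np.ones((5,5))))
    i=1+st[1:,4].argmax(); P=W[l==i]; P=P[~np.isnan(P[:,0])]
    print(n,st[i],(P.max(0)+P.min(0))/2,P.max(0)-P.min(0),np.median(P,0))
go([.569,.3125,.19],frame(84))
E
```

```text
top [ 432  208   61   61 2943] [ 0.56371092 -0.27274134  0.00538539] [0.15689187 0.15590147 0.01598355] [ 0.56309192 -0.27160549  0.00529212]
side [ 393  332   78   70 4150] [ 0.5669474  -0.2716291   0.00501363] [0.16276252 0.15839822 0.01531738] [ 0.56191819 -0.27525927  0.00675371]
t 0.1 tcp [0.1681 0.6013 0.2304] F [-0.9  0.1 -0.5] gap 1.002
travel [-0.5799 -0.2125  0.0508] turn [-0.0006 -0.0002 -0.0535] rows [12.  2.]
```

Emit:
apply_moves(claw=[1,1,1,1,1], travel=[[-0.045,-0.016,0],[-0.09,-0.033,0],[-0.14,-0.05,0],[-0.185,-0.068,0],[-0.23,-0.084,0]], turn=[[0,0,-0.02],[0,0,-0.04],[0,0,-0.0535],[0,0,-0.0535],[0,0,-0.0535]], newtons=100)

```text
t: 0.52
tcp_pos: [0.3283, 0.4859, 0.2308]
tool_rot: [0.052, 0.999, -0.001, -0.0]
force: [-0.0, 0.0, -0.1]
finger_gap: 1.0
gripper_force: 0.0
```

```bash
python3 -c "
from h import *
go([.569,.3125,.19],frame(84))"
```

```text
t 0.52 tcp [0.3283 0.4859 0.2308] F [-0.   0.  -0.1] gap 1.0
travel [-0.3218 -0.1843  0.051 ] turn [-0.0004 -0.0002  0.0002] rows [8. 1.]
```

Emit:
apply_moves(claw=[1,1,1,1,1], travel=[[-0.04,-0.023,0],[-0.08,-0.046,0],[-0.12,-0.069,0],[-0.16,-0.092,0],[-0.2,-0.115,0]], turn=[[0,0,0],[0,0,0],[0,0,0],[0,0,0],[0,0,0]])

```text
t: 0.93
tcp_pos: [0.4779, 0.3779, 0.2309]
tool_rot: [0.052, 0.999, -0.0, -0.001]
force: [0.3, -0.1, -0.9]
finger_gap: 0.998
gripper_force: 0.0
```

Emit:
apply_moves(claw=[1,1,1,1,1], travel=[[-0.04,-0.023,0.01],[-0.08,-0.046,0.025],[-0.122,-0.069,0.051],[-0.122,-0.069,0.051],[-0.122,-0.069,0.051]], turn=[[0,0,0],[0,0,0],[0,0,0],[0,0,0],[0,0,0]])

```text
t: 1.35
tcp_pos: [0.5688, 0.312, 0.1881]
tool_rot: [0.054, 0.999, -0.001, -0.002]
force: [-0.4, -0.9, 0.2]
finger_gap: 1.002
gripper_force: 0.0
```

```bash
python3 -c "
from h import *
go([.569,.3125,.089],frame(84))"
```

```text
t 1.35 tcp [0.5688 0.312  0.1881] F [-0.4 -0.9  0.2] gap 1.002
travel [-0.0006  0.0008  0.1239] turn [-0.0006 -0.0012 -0.0012] rows [3. 1.]
```

Emit:
apply_moves(claw=[1,1,1,1,1], travel=[[0,0.001,0.035],[0,0.001,0.07],[0,0.001,0.105],[0,0.001,0.126],[0,0.001,0.126]], turn=[[0,0,0],[0,0,0],[0,0,0],[0,0,0],[0,0,0]])

```text
t: 1.77
tcp_pos: [0.5639, 0.3152, 0.086]
tool_rot: [0.052, 0.999, -0.002, -0.004]
force: [-0.6, -0.4, -0.5]
finger_gap: 0.999
gripper_force: 0.0
```

Emit:
apply_moves(claw=[0.3,0,-0.2,-0.3,-0.35], travel=[[0,0,0],[0,0,0],[0,0,0],[0,0,0],[0,0,0]], turn=[[0,0,0],[0,0,0],[0,0,0],[0,0,0],[0,0,0]], newtons=20)

```text
t: 2.18
tcp_pos: [0.569, 0.3155, 0.0912]
tool_rot: [0.052, 0.999, 0.001, 0.001]
force: [0.6, -0.4, -0.1]
finger_gap: 0.33
gripper_force: 0.0
```

```bash
python3 - <<'E'
from h import *
a=manip.snapshot("top")["pixels"][150:270,165:325]; b=manip.snapshot("side")["pixels"][110:230,215:375]
cv2.imwrite("pics/g1.png",np.hstack([cv2.resize(x,(400,300)) for x in(a,b)])[...,::-1])
go([.569,.3125,.087],frame(84))
E
```

```text
t 2.28 tcp [0.5687 0.3152 0.0906] F [ 0.4  0.3 -0.1] gap 0.328
travel [-0.0007 -0.0033  0.0045] turn [ 0.0002  0.0004 -0.    ] rows [1. 1.]
```

View pics/g1.png

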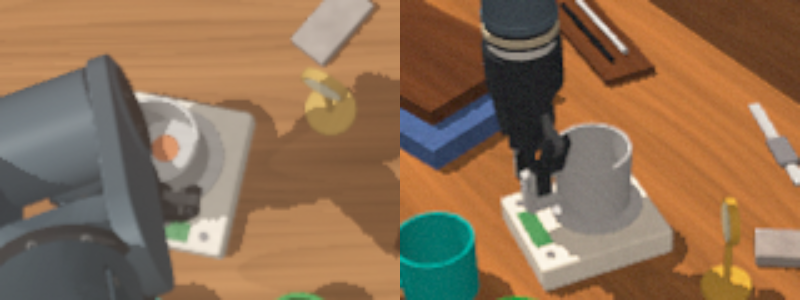

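The views show the fingers straddling the handle bar, with the cup undisturbed and the coin in it. I'll correct the 3 mm offset and close.

Emit:
apply_moves(claw=[-0.35,-0.35,-0.7,-1,-1], travel=[[-0.0007,-0.0033,0.0045],[-0.0007,-0.0033,0.0045],[-0.0007,-0.0033,0.0045],[-0.0007,-0.0033,0.0045],[-0.0007,-0.0033,0.0045]], turn=[[0,0,0],[0,0,0],[0,0,0],[0,0,0],[0,0,0]], newtons=25)

```text
t: 2.7
tcp_pos: [0.5685, 0.3123, 0.0859]
tool_rot: [0.052, 0.999, -0.0, -0.0]
force: [0.5, -0.1, -0.6]
finger_gap: 0.132
gripper_force: 25.1
```

Emit:
apply_moves(claw=[-1,-1,-1,-1,-1], travel=[[0,0,0],[0,0,0],[0,0,0],[0,0,0],[0,0,0]], turn=[[0,0,0],[0,0,0],[0,0,0],[0,0,0],[0,0,0]], newtons=100)

```text
t: 3.12
tcp_pos: [0.5684, 0.3123, 0.0861]
tool_rot: [0.052, 0.999, -0.0, -0.0]
force: [-1.4, -0.6, 0.4]
finger_gap: 0.116
gripper_force: 97.5
```

Emit:
apply_moves(claw=[-1,-1,-1,-1,-1], travel=[[0,0,-0.006],[0,0,-0.014],[0,0,-0.024],[0,0,-0.036],[0,0,-0.05]], turn=[[0,0,0],[0,0,0],[0,0,0],[0,0,0],[0,0,0]])

```text
t: 3.53
tcp_pos: [0.5685, 0.3123, 0.127]
tool_rot: [0.052, 0.999, -0.0, -0.0]
force: [0.5, 0.4, -1.5]
finger_gap: 0.114
gripper_force: 97.5
```

Emit:
apply_moves(claw=[-1,-1,-1,-1,-1], travel=[[0,0,-0.02],[0,0,-0.045],[0,0,-0.07],[0,0,-0.085],[0,0,-0.09]], turn=[[0,0,0],[0,0,0],[0,0,0],[0,0,0],[0,0,0]])

```text
t: 3.95
tcp_pos: [0.5702, 0.313, 0.2018]
tool_rot: [0.052, 0.999, 0.001, 0.003]
force: [0.4, 0.3, -1.8]
finger_gap: 0.116
gripper_force: 97.5
```

```bash
python3 - <<'E'
from h import *
s=manip.snapshot("side"); a=s["pixels"][40:240,190:430]
cv2.imwrite("pics/g2.png",cv2.resize(a,(600,500))[...,::-1])
# mat: cup centre (0.565,-0.272), grip point 63 mm toward az 174
print(np.round(s["R"],2)[0])
go([.565-.0627-.0005,-.272+.0066,.195],frame(84))
E
```

```text
[ 0.79 -0.62  0.01]
t 4.0 tcp [0.5698 0.3129 0.2011] F [-0.1  0.2 -2.3] gap 0.12
travel [ 0.0091 -0.7278  0.006 ] turn [0.0007 0.0015 0.    ] rows [14.  1.]
```

View pics/g2.png

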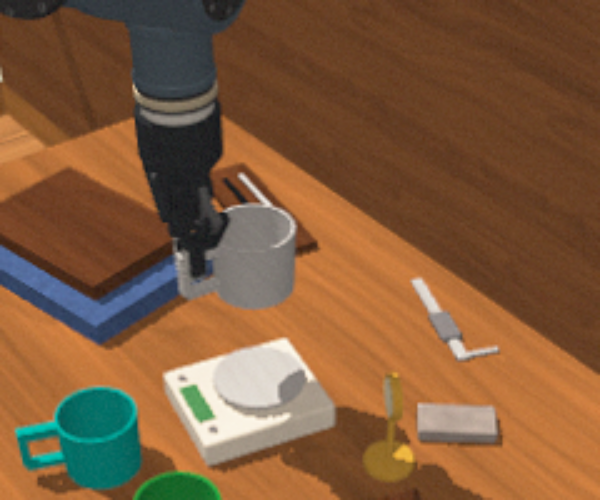

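The cup hangs upright at (255,255) in the crop, clear of the empty pan and well above the loupe. I'll carry it across.

Emit:
apply_moves(claw=[-1,-1,-1,-1,-1], travel=[[0,-0.01,0],[0,-0.03,0],[0,-0.06,0],[0,-0.095,0],[0,-0.135,0]], turn=[[0,0,0],[0,0,0],[0,0,0],[0,0,0],[0,0,0]])

```text
t: 4.42
tcp_pos: [0.5556, 0.2032, 0.1964]
tool_rot: [0.052, 0.999, -0.001, -0.002]
force: [0.8, -1.4, -2.8]
finger_gap: 0.122
gripper_force: 97.6
```

Emit:
apply_moves(claw=[-1,-1,-1,-1,-1], travel=[[0,-0.04,0],[0,-0.08,0],[0,-0.12,0],[0,-0.16,0],[0,-0.2,0]], turn=[[0,0,0],[0,0,0],[0,0,0],[0,0,0],[0,0,0]])

```text
t: 4.83
tcp_pos: [0.5383, 0.0432, 0.1967]
tool_rot: [0.053, 0.999, -0.0, -0.002]
force: [0.6, -0.3, -2.5]
finger_gap: 0.121
gripper_force: 97.6
```

Emit:
apply_moves(claw=[-1,-1,-1,-1,-1], travel=[[0,-0.04,0],[0,-0.08,0],[0,-0.12,0],[0,-0.16,0],[0,-0.2,0]], turn=[[0,0,0],[0,0,0],[0,0,0],[0,0,0],[0,0,0]])

```text
t: 5.25
tcp_pos: [0.5214, -0.1154, 0.1968]
tool_rot: [0.053, 0.999, 0.0, -0.002]
force: [0.2, -0.7, -1.3]
finger_gap: 0.12
gripper_force: 97.8
```

Emit:
apply_moves(claw=[-1,-1,-1,-1,-1], travel=[[0.002,-0.04,0],[0.004,-0.08,0],[0.006,-0.115,0],[0.008,-0.145,0],[0.009,-0.17,0]], turn=[[0,0,0],[0,0,0],[0,0,0],[0,0,0],[0,0,0]])

```text
t: 5.67
tcp_pos: [0.4998, -0.2501, 0.1967]
tool_rot: [0.053, 0.999, 0.0, -0.002]
force: [-0.2, -0.4, -1.9]
finger_gap: 0.121
gripper_force: 97.7
```

```bash
python3 -c "
from h import *
go([.5018,-.2654,.195],frame(84))"
```

```text
t 5.67 tcp [ 0.4998 -0.2501  0.1967] F [-0.2 -0.4 -1.9] gap 0.121
travel [-0.0046 -0.0187  0.0021] turn [ 0.0002 -0.0011 -0.0007] rows [1. 1.]
```

Emit:
apply_moves(claw=[-1,-1,-1,-1,-1], travel=[[-0.003,-0.012,0.005],[-0.0046,-0.0187,0.025],[-0.0046,-0.0187,0.055],[-0.0046,-0.0187,0.085],[-0.0046,-0.0187,0.11]], turn=[[0,0,0],[0,0,0],[0,0,0],[0,0,0],[0,0,0]])

```text
t: 6.08
tcp_pos: [0.5028, -0.2623, 0.1077]
tool_rot: [0.053, 0.999, 0.001, -0.002]
force: [0.2, -0.2, -2.5]
finger_gap: 0.122
gripper_force: 97.6
```

Emit:
apply_moves(claw=[-1,-1,-1,-1,-1], travel=[[0,0,0.02],[0,0,0.04],[0,0,0.055],[0,0,0.06],[0,0,0.06]], turn=[[0,0,0],[0,0,0],[0,0,0],[0,0,0],[0,0,0]])

```text
t: 6.5
tcp_pos: [0.5034, -0.2622, 0.0605]
tool_rot: [0.052, 0.999, 0.001, -0.002]
force: [0.4, -0.8, -3.4]
finger_gap: 0.122
gripper_force: 97.6
```

Emit:
apply_moves(claw=[-1,-1,-1], travel=[[0,0,0],[0,0,0],[0,0,0]], turn=[[0,0,0],[0,0,0],[0,0,0]])

```text
t: 6.75
tcp_pos: [0.5052, -0.2635, 0.0632]
tool_rot: [0.052, 0.999, -0.001, 0.001]
force: [-0.6, -1.1, -1.6]
finger_gap: 0.115
gripper_force: 97.6
```

```bash
python3 - <<'E'
from h import *
s=manip.snapshot("side"); a=s["pixels"][280:440,340:532]
cv2.imwrite("pics/g3.png",cv2.resize(a,(600,500))[...,::-1])
W=world(s)
z=W[...,2]; m=np.zeros((480,640),bool); m[280:420,360:500]=1
hsv=cv2.cvtColor(s["pixels"],cv2.COLOR_RGB2HSV)
q=W[m&(hsv[...,1]<50)&(hsv[...,2]>90)&(z>.03)&(W[...,0]>.52)]; print(len(q),q.min(0),q.max(0))
go([.5018,-.2654,.047],frame(84))
E
```

```text
629 [ 0.52814534 -0.31386225  0.03011133] [ 0.6131189  -0.25837625  0.09672233]
t 6.8 tcp [ 0.5052 -0.2635  0.0631] F [-0.1 -0.  -1.9] gap 0.117
travel [ 0.004  -0.0028  0.0201] turn [-0.0004  0.0006  0.    ] rows [1. 1.]
```

View pics/g3.png

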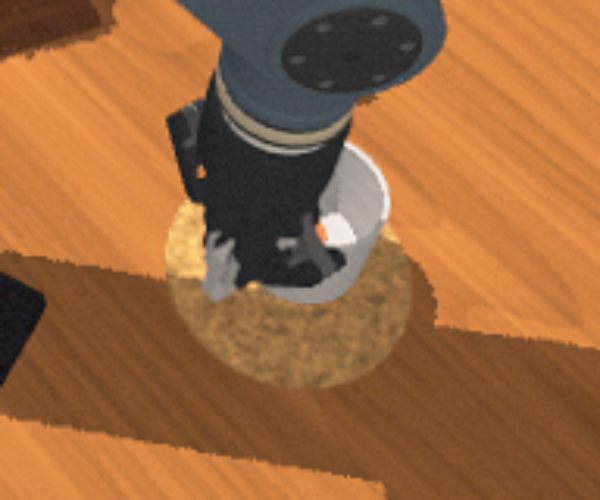

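The cup hovers upright over the mat, about (330,230) in the crop, with the coin visible. I'll lower it gently, watching the force.

Emit:
apply_moves(claw=[-1,-1,-1,-1,-1], travel=[[0.001,0,0.005],[0.003,-0.001,0.01],[0.004,-0.001,0.014],[0.004,-0.001,0.0165],[0.004,-0.001,0.0165]], turn=[[0,0,0],[0,0,0],[0,0,0],[0,0,0],[0,0,0]])

```text
t: 7.22
tcp_pos: [0.5008, -0.2632, 0.0482]
tool_rot: [0.052, 0.999, 0.0, -0.001]
force: [-1.4, 0.4, -1.4]
finger_gap: 0.121
gripper_force: 97.6
```

Emit:
apply_moves(claw=[-1,-1,-1,-1,-1], travel=[[0,0,0.001],[0,0,0.002],[0,0,0.003],[0,0,0.0035],[0,0,0.0035]], turn=[[0,0,0],[0,0,0],[0,0,0],[0,0,0],[0,0,0]])

```text
t: 7.63
tcp_pos: [0.5014, -0.2636, 0.047]
tool_rot: [0.052, 0.999, -0.0, 0.0]
force: [-1.9, 0.4, 3.5]
finger_gap: 0.118
gripper_force: 98.6
```

Emit:
apply_moves(claw=[-0.6,-0.5,-0.4,-0.2,0], travel=[[0,0,0],[0,0,0],[0,0,0],[0,0,0],[0,0,0]], turn=[[0,0,0],[0,0,0],[0,0,0],[0,0,0],[0,0,0]], newtons=20)

```text
t: 8.05
tcp_pos: [0.5014, -0.2636, 0.0461]
tool_rot: [0.052, 0.999, -0.0, 0.0]
force: [-0.0, 0.3, -0.6]
finger_gap: 0.497
gripper_force: 0.0
```

Emit:
apply_moves(claw=[0.3,0.4,0.4,0.4,0.4], travel=[[0,0,0],[0,0,-0.02],[0,0,-0.05],[0,0,-0.09],[0,0,-0.13]], turn=[[0,0,0],[0,0,0],[0,0,0],[0,0,0],[0,0,0]])

```text
t: 8.47
tcp_pos: [0.5007, -0.263, 0.1504]
tool_rot: [0.052, 0.999, 0.001, -0.001]
force: [0.8, -0.7, -0.1]
finger_gap: 0.699
gripper_force: 0.0
```

```bash
python3 - <<'E'
from h import *
n=[-.153,-.479,.863]; n=np.array(n)/np.linalg.norm(n)
kn=np.array([.5698,.006,.0806]); print(np.degrees(np.arctan2(n[1],n[0])))
R=frame(-17.7,n)
print(np.round(R.as_matrix(),2), "pre",kn+.1*n, "grasp",kn-.010*n)
go(kn+.1*n,R)
E
```

```text
-107.71428520040436
[[ 0.26  0.95  0.15]
 [ 0.82 -0.3   0.48]
 [ 0.5   0.   -0.86]] pre [ 0.55448175 -0.04195713  0.16700292] grasp [0.57133182 0.01079571 0.07195971]
t 8.47 tcp [ 0.5007 -0.263   0.1504] F [ 0.8 -0.7 -0.1] gap 0.699
travel [-0.0379  0.2819 -0.0204] turn [-0.1489  0.1201  0.5501] rows [ 6. 15.]
```

```bash
python3 - <<'E'
from h import *
n=np.array([-.153,-.479,.863]); n/=np.linalg.norm(n); kn=np.array([.5698,.006,.0806])
go(kn+.16*n,frame(-17.7,n))
E
```

```text
t 8.47 tcp [ 0.5007 -0.263   0.1504] F [ 0.8 -0.7 -0.1] gap 0.699
travel [-0.0301  0.245  -0.0853] turn [-0.1489  0.1201  0.5501] rows [ 6. 15.]
```

Each row's goal is absolute within the call, so I'll first rise and turn by one third.

Emit:
apply_moves(claw=[0.4,0.4,0.4,0.4,0.4], travel=[[0,0.01,-0.03],[0,0.03,-0.06],[-0.01,0.06,-0.085],[-0.015,0.09,-0.085],[-0.02,0.12,-0.085]], turn=[[-0.01,0.008,0.036],[-0.02,0.016,0.073],[-0.03,0.024,0.11],[-0.04,0.032,0.147],[-0.05,0.04,0.184]])

```text
t: 8.88
tcp_pos: [0.5287, -0.1695, 0.22]
tool_rot: [0.337, 0.936, 0.081, -0.056]
force: [0.2, -0.0, -1.2]
finger_gap: 0.699
gripper_force: 0.0
```

```bash
python3 - <<'E'
from h import *
n=np.array([-.153,-.479,.863]); n/=np.linalg.norm(n); kn=np.array([.5698,.006,.0806])
go(kn+.16*n,frame(-17.7,n))
E
```

```text
t 8.88 tcp [ 0.5287 -0.1695  0.22  ] F [ 0.2 -0.  -1.2] gap 0.699
travel [0.0606 0.1069 0.0237] turn [-0.097   0.0814  0.365 ] rows [ 3. 10.]
```

Emit:
apply_moves(claw=[0.4,0.4,0.4,0.4,0.4], travel=[[0.01,0.018,0.004],[0.02,0.036,0.008],[0.03,0.053,0.012],[0.045,0.08,0.018],[0.0606,0.1069,0.0237]], turn=[[-0.01,0.008,0.0365],[-0.02,0.016,0.073],[-0.03,0.024,0.11],[-0.039,0.0325,0.146],[-0.0485,0.0407,0.1825]])

```text
t: 9.3
tcp_pos: [0.5437, -0.0705, 0.2168]
tool_rot: [0.585, 0.788, 0.152, -0.112]
force: [-0.6, 1.0, -0.3]
finger_gap: 0.7
gripper_force: 0.0
```

```bash
python3 - <<'E'
from h import *
n=np.array([-.153,-.479,.863]); n/=np.linalg.norm(n); kn=np.array([.5698,.006,.0806])
go(kn+.16*n,frame(-17.7,n))
E
```

```text
t 9.3 tcp [ 0.5437 -0.0705  0.2168] F [-0.6  1.  -0.3] gap 0.7
travel [ 0.      0.0021 -0.0024] turn [-0.0495  0.04    0.1818] rows [1. 5.]
```

Emit:
apply_moves(claw=[0.4,0.4,0.4,0.4,0.4], travel=[[0,0.002,-0.0024],[0,0.002,-0.0024],[0,0.002,-0.0024],[0,0.002,-0.0024],[0,0.002,-0.0024]], turn=[[-0.0495,0.04,0.1818],[-0.0495,0.04,0.1818],[-0.0495,0.04,0.1818],[-0.0495,0.04,0.1818],[-0.0495,0.04,0.1818]])

```text
t: 9.72
tcp_pos: [0.5447, -0.0713, 0.2187]
tool_rot: [0.779, 0.57, 0.21, -0.154]
force: [-0.3, 0.2, 0.8]
finger_gap: 0.699
gripper_force: 0.0
```

Emit:
apply_moves(claw=[0.4,0.4], travel=[[0,0,0],[0,0,0]], turn=[[0,0,0],[0,0,0]])

```text
t: 9.88
tcp_pos: [0.5444, -0.0713, 0.2188]
tool_rot: [0.777, 0.573, 0.21, -0.154]
force: [-0.1, -0.5, -0.1]
finger_gap: 0.704
gripper_force: 0.0
```

```bash
python3 - <<'E'
from h import *
n=np.array([-.153,-.479,.863]); n/=np.linalg.norm(n); kn=np.array([.5698,.006,.0806])
go(kn+.08*n,frame(-17.7,n))
print(np.round(manip.sense()["q"],2))
from scipy.optimize import least_squares
out=[]
for nm in("top","side"):
    s=manip.snapshot(nm); W=world(s); out.append(s["pixels"])
    q=W[(abs(W[...,0]-.567)<.07)&(abs(W[...,1]+.272)<.06)]
    q=q[(q[:,2]>.068)&(q[:,2]<.085)]; q=q[q[:,0]>.525]
    f=lambda a:np.hypot(q[:,0]-a[0],q[:,1]-a[1])-.0405
    r=least_squares(f,[.566,-.271],loss="soft_l1",f_scale=.0015); print(nm,len(q),r.x,np.median(q[:,2]),np.std(r.fun))
a=out[0][180:330,300:500]; b=out[1][200:440,270:510]
cv2.imwrite("pics/g4.png",np.hstack([cv2.resize(a,(400,300)),cv2.resize(b,(400,300))])[...,::-1])
E
```

```text
t 9.88 tcp [ 0.5444 -0.0713  0.2188] F [-0.1 -0.5 -0.1] gap 0.704
travel [0.0011 0.0011 0.1005] turn [-0.0009  0.0004  0.0025] rows [2. 1.]
[-0.61  0.49  1.69  0.54  1.19 -0.57]
top 0 [ 0.566 -0.271] nan nan
side 425 [ 0.56697007 -0.27250432] 0.07534141926668947 0.0014185053900459832
  return _methods._mean(a, axis=axis, dtype=dtype,
  ret = ret.dtype.type(ret / rcount)
  ret = _var(a, axis=axis, dtype=dtype, out=out, ddof=ddof,
  arrmean = um.true_divide(arrmean, div, out=arrmean,
  ret = ret.dtype.type(ret / rcount)
```

View pics/g4.png

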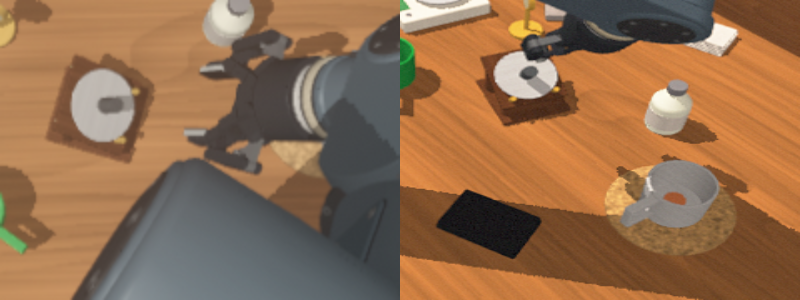

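The cup stands on the mat with the coin at its floor, and the open gripper is aligned above the knob along the cover's axis. Going in.

Emit:
apply_moves(claw=[0.2,0.2,0.2,0.2,0.2], travel=[[0.001,0.001,0.035],[0.001,0.001,0.075],[0.001,0.001,0.115],[0.001,0.001,0.145],[0.001,0.001,0.163]], turn=[[0,0,0.0025],[0,0,0.0025],[0,0,0.0025],[0,0,0.0025],[0,0,0.0025]])

```text
t: 10.4
tcp_pos: [0.5649, -0.0062, 0.1045]
tool_rot: [0.779, 0.57, 0.209, -0.156]
force: [-0.5, 0.1, -0.2]
finger_gap: 0.601
gripper_force: 0.0
```

Emit:
apply_moves(claw=[0.2,0.2], travel=[[0,0,0],[0,0,0]], turn=[[0,0,0],[0,0,0]])

```text
t: 10.57
tcp_pos: [0.5656, -0.0076, 0.1062]
tool_rot: [0.779, 0.57, 0.209, -0.155]
force: [-0.6, -0.3, 0.1]
finger_gap: 0.601
gripper_force: 0.0
```

```bash
python3 - <<'E'
from h import *
n=np.array([-.153,-.479,.863]); n/=np.linalg.norm(n); kn=np.array([.5698,.006,.0806])
go(kn-.0095*n,frame(-17.7,n))
s=manip.snapshot("side"); a=s["pixels"][200:300,285:405]
t=manip.snapshot("top"); b=t["pixels"][180:280,290:410]
cv2.imwrite("pics/g5.png",np.hstack([cv2.resize(x,(400,333)) for x in(b,a)])[...,::-1])
E
```

```text
t 10.57 tcp [ 0.5656 -0.0076  0.1062] F [-0.6 -0.3  0.1] gap 0.601
travel [-0.0007  0.      0.0485] turn [-0.0012  0.0003  0.0001] rows [1. 1.]
```

View pics/g5.png

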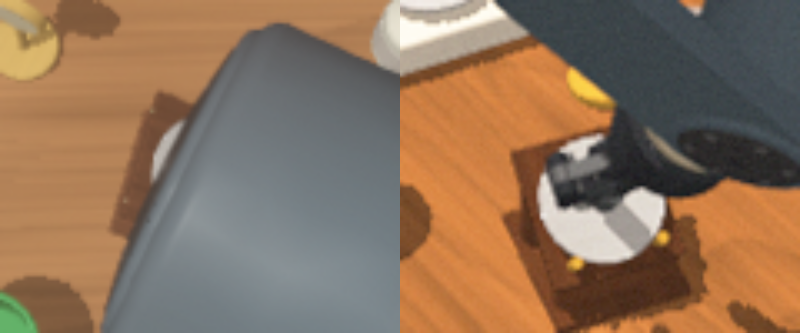

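The gripper straddles the knob centrally above the disc (side crop at (590,175)), with the pins clear. I'll advance and close softly.

Emit:
apply_moves(claw=[0.2,0.2,0.2,0.2,0.2], travel=[[-0.0007,0,0.015],[-0.0007,0,0.03],[-0.0007,0,0.042],[-0.0007,0,0.048],[-0.0007,0,0.048]], turn=[[0,0,0],[0,0,0],[0,0,0],[0,0,0],[0,0,0]])

```text
t: 11.08
tcp_pos: [0.5702, 0.0108, 0.0718]
tool_rot: [0.78, 0.569, 0.209, -0.156]
force: [-0.0, -0.3, -0.1]
finger_gap: 0.599
gripper_force: 0.0
```

Emit:
apply_moves(claw=[-0.1,-0.3,-0.4,-0.5,-0.5], travel=[[0,0,0],[0,0,0],[0,0,0],[0,0,0],[0,0,0]], turn=[[0,0,0],[0,0,0],[0,0,0],[0,0,0],[0,0,0]], newtons=20)

```text
t: 11.5
tcp_pos: [0.5714, 0.0094, 0.0734]
tool_rot: [0.78, 0.569, 0.21, -0.154]
force: [0.5, 0.6, 0.5]
finger_gap: 0.246
gripper_force: 0.2
```

Emit:
apply_moves(claw=[-0.6,-0.8,-1,-1,-1], travel=[[0,0,0],[0,0,0],[0,0,0],[0,0,0],[0,0,0]], turn=[[0,0,0],[0,0,0],[0,0,0],[0,0,0],[0,0,0]])

```text
t: 11.92
tcp_pos: [0.5716, 0.0093, 0.0735]
tool_rot: [0.78, 0.569, 0.21, -0.154]
force: [-0.1, -2.5, 4.6]
finger_gap: 0.224
gripper_force: 19.8
```

```bash
python3 - <<'E'
from h import *
n=np.array([-.153,-.479,.863]); n/=np.linalg.norm(n); kn=np.array([.5698,.006,.0806])
go(kn-.0095*n,frame(-17.7,n))
E
```

```text
t 11.92 tcp [0.5716 0.0093 0.0735] F [-0.1 -2.5  4.6] gap 0.224
travel [ 0.0005 -0.0008  0.0019] turn [-0.0003  0.0003 -0.0004] rows [1. 1.]
```

Emit:
apply_moves(claw=[-1,-1,-1,-1,-1], travel=[[0,0,0],[0,0,0],[0,0,0],[0,0,-0.003],[0,0,-0.01]], turn=[[0,0,0],[0,0,0],[0,0,0],[0,0,0],[0,0,0]], newtons=80)

```text
t: 12.33
tcp_pos: [0.5696, 0.0066, 0.0797]
tool_rot: [0.78, 0.569, 0.209, -0.155]
force: [1.4, 1.2, -0.9]
finger_gap: 0.201
gripper_force: 78.2
```

Emit:
apply_moves(claw=[-1,-1,-1,-1,-1], travel=[[0,0,-0.02],[0,0,-0.045],[0,0,-0.075],[0,0,-0.105],[0,0,-0.125]], turn=[[0,0,0],[0,0,0],[0,0,0],[0,0,0],[0,0,0]])

```text
t: 12.75
tcp_pos: [0.5541, -0.0428, 0.1677]
tool_rot: [0.78, 0.569, 0.209, -0.154]
force: [0.6, -0.0, -1.0]
finger_gap: 0.204
gripper_force: 78.3
```

```bash
python3 - <<'E'
from h import *
go([.566,-.271,.20],frame(-17.7))
E
```

```text
t 12.75 tcp [ 0.5541 -0.0428  0.1677] F [ 0.6 -0.  -1. ] gap 0.204
travel [-0.2107  0.1008 -0.1692] turn [-0.0009 -0.1673 -0.0002] rows [6. 5.]
```

Emit:
apply_moves(claw=[-1,-1,-1,-1,-1], travel=[[-0.02,0.01,-0.03],[-0.05,0.025,-0.055],[-0.085,0.04,-0.08],[-0.12,0.058,-0.105],[-0.155,0.075,-0.13]], turn=[[0,-0.03,0],[0,-0.06,0],[0,-0.095,0],[0,-0.13,0],[0,-0.1673,0]])

```text
t: 13.17
tcp_pos: [0.5627, -0.2143, 0.1949]
tool_rot: [0.808, 0.59, -0.003, 0.0]
force: [-0.4, 0.9, -1.3]
finger_gap: 0.203
gripper_force: 78.3
```

```bash
python3 - <<'E'
from h import *
go([.566,-.271,.16],frame(-17.7))
E
```

```text
t 13.17 tcp [ 0.5627 -0.2143  0.1949] F [-0.4  0.9 -1.3] gap 0.203
travel [-0.0661  0.0257  0.0439] turn [-0.0009  0.0017 -0.0003] rows [2. 1.]
```

Emit:
apply_moves(claw=[-1,-1,-1,-1,-1], travel=[[-0.025,0.01,0],[-0.05,0.02,0.015],[-0.066,0.0257,0.035],[-0.066,0.0257,0.0439],[-0.066,0.0257,0.0439]], turn=[[0,0.0017,0],[0,0.0017,0],[0,0.0017,0],[0,0.0017,0],[0,0.0017,0]])

```text
t: 13.58
tcp_pos: [0.5644, -0.2677, 0.156]
tool_rot: [0.808, 0.589, 0.001, -0.006]
force: [-1.0, -0.4, -1.6]
finger_gap: 0.2
gripper_force: 78.3
```

Emit:
apply_moves(claw=[-1,-1], travel=[[0,0,0],[0,0,0]], turn=[[0,0,0],[0,0,0]])

```text
t: 13.75
tcp_pos: [0.5666, -0.2675, 0.1589]
tool_rot: [0.807, 0.59, 0.002, -0.003]
force: [0.2, -0.3, -0.4]
finger_gap: 0.202
gripper_force: 78.3
```

```bash
python3 - <<'E'
from h import *
from scipy.optimize import least_squares
go([.566,-.271,.11],frame(-17.7))
s=manip.snapshot("side"); W=world(s); np.save("sW.npy",W)
box=(abs(W[...,0]-.567)<.07)&(abs(W[...,1]+.272)<.07)
hsv=cv2.cvtColor(s["pixels"],cv2.COLOR_RGB2HSV)
z=W[...,2]
D=W[box&(z>.125)&(z<.168)&(hsv[...,1]<60)&(hsv[...,2]>100)]
if len(D)>20:
    c=np.median(D,0); nn=np.linalg.svd(D-D.mean(0))[2][2]; nn*=np.sign(nn[2]); (x,y),r=cv2.minEnclosingCircle(D[:,:2].astype(np.float32)); print("disc",len(D),c,"n",nn,"circ",x,y,r,D.min(0),D.max(0))
for zz in np.arange(.064,.09,.003):
    q=W[box&(abs(z-zz)<.0015)]; print(round(zz,3),len(q))
q=W[box&(z>.068)&(z<.085)&(W[...,0]>.525)]
r=least_squares(lambda a:np.hypot(q[:,0]-a[0],q[:,1]-a[1])-.0415,[.566,-.271],loss="soft_l1",f_scale=.0015);print("cup",len(q),r.x)
a=s["pixels"][250:430,340:540]
cv2.imwrite("pics/g6.png",cv2.resize(a,(667,600))[...,::-1])
E
```

```text
t 13.75 tcp [ 0.5666 -0.2675  0.1589] F [ 0.2 -0.3 -0.4] gap 0.202
travel [-0.0048  0.0008  0.0612] turn [-0.0011 -0.0022  0.0002] rows [2. 1.]
disc 1042 [ 0.55139435 -0.28105911  0.15273678] n [-0.00397403 -0.01683525  0.99985038] circ 0.5649903416633606 -0.2684140205383301 0.04404255747795105 [ 0.52174139 -0.31077084  0.14762618] [ 0.60741726 -0.22511548  0.1663035 ]
0.064 41
0.067 48
0.07 60
0.073 103
0.076 130
0.079 50
0.082 2
0.085 0
0.088 0
cup 271 [ 0.56879338 -0.2713868 ]
```

View pics/g6.png

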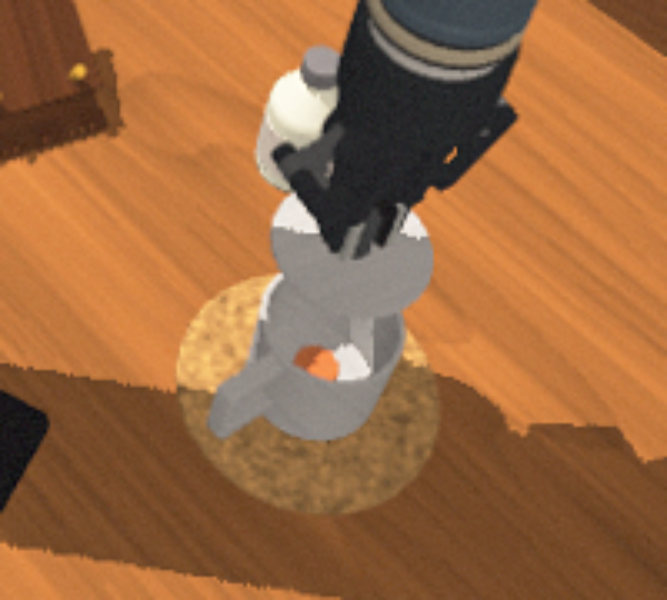

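The cover hangs level above the cup; the cup on the mat is slightly to the lower left in this oblique view, coin visible at (315,362). One quick refit of the rim in the same camera.

```bash
python3 - <<'E'
from h import *
from scipy.optimize import least_squares
def dz(q,x0):
    def f(a):
        r=np.hypot(q[:,0]-a[0],q[:,1]-a[1]); return np.maximum(0,r-.042)+np.maximum(0,.038-r)+1e-6*(r-.04)/1e-3
    def g(a):
        r=np.hypot(q[:,0]-a[0],q[:,1]-a[1]); return np.maximum(0,r-.0415)-np.maximum(0,.0385-r)
    return least_squares(g,x0,loss="soft_l1",f_scale=.001,x_scale=.001,diff_step=1e-4).x
W=np.load("sideW.npy")
def run(W,c,z0,ax):
    d=W[...,:2]-c; r=np.hypot(d[...,0],d[...,1]); az=np.degrees(np.arctan2(d[...,1],d[...,0]))
    hmask=abs((az-174+180)%360-180)>22
    for lo,hi in((-.006,.003),(-.004,.003),(-.003,.004)):
        q=W[(r<.05)&(r>.03)&hmask&(W[...,2]>z0+lo)&(W[...,2]<z0+hi)]
        print(len(q),dz(q,c),np.round(np.median(q[:,2]),4))
run(W,np.array([.632,.306]),.115,0)
run(np.load("topW.npy"),np.array([.632,.306]),.115,0)
s=manip.snapshot("side"); print("now"); run(world(s),np.array([.566,-.271]),.076,0)
W=np.load("sW.npy");run(W,np.array([.566,-.271]),.076,0)
E
```

```text
165 [0.63389821 0.30463645] 0.1135
131 [0.63395731 0.30477992] 0.1142
118 [0.63398645 0.30481125] 0.1145
168 [0.63452887 0.30667016] 0.1134
148 [0.63462214 0.30656606] 0.1137
124 [0.634481   0.30634608] 0.1144
now
191 [ 0.56813323 -0.27210404] 0.0761
163 [ 0.56831506 -0.27197067] 0.0763
161 [ 0.56836456 -0.27197678] 0.0766
184 [ 0.56800497 -0.27210117] 0.0759
165 [ 0.56814547 -0.2720423 ] 0.0761
163 [ 0.56822588 -0.27208493] 0.0764
```

```bash
python3 - <<'E'
from h import *
go([.568,-.271,.105],frame(-17.7))
E
```

```text
t 13.85 tcp [ 0.5672 -0.2679  0.1596] F [ 0.3  0.6 -0.8] gap 0.2
travel [-0.0038  0.0023  0.0682] turn [-0.0006 -0.002   0.0002] rows [2. 1.]
```

Emit:
apply_moves(claw=[-1,-1,-1,-1,-1], travel=[[-0.0038,0.0023,0.015],[-0.0038,0.0023,0.03],[-0.0038,0.0023,0.047],[-0.0038,0.0023,0.06],[-0.0038,0.0023,0.068]], turn=[[0,-0.002,0],[0,-0.002,0],[0,-0.002,0],[0,-0.002,0],[0,-0.002,0]])

```text
t: 14.27
tcp_pos: [0.5666, -0.2709, 0.1019]
tool_rot: [0.808, 0.59, -0.001, -0.003]
force: [0.1, 0.7, -1.5]
finger_gap: 0.203
gripper_force: 78.3
```

Emit:
apply_moves(claw=[-1,-1,-1], travel=[[0,0,0],[0,0,0],[0,0,0]], turn=[[0,0,0],[0,0,0],[0,0,0]])

```text
t: 14.52
tcp_pos: [0.5681, -0.2721, 0.1046]
tool_rot: [0.808, 0.59, -0.001, -0.001]
force: [0.2, -0.6, -1.7]
finger_gap: 0.204
gripper_force: 78.3
```

```bash
python3 - <<'E'
from h import *
go([.568,-.271,.092],frame(-17.7))
E
```

```text
t 14.52 tcp [ 0.5681 -0.2721  0.1046] F [ 0.2 -0.6 -1.7] gap 0.204
travel [ 0.0013 -0.0005  0.0157] turn [-0.0005  0.0001 -0.0001] rows [1. 1.]
```

Emit:
apply_moves(claw=[-1,-1,-1,-1,-1], travel=[[0.001,0,0.005],[0.001,0,0.01],[0.001,0,0.0145],[0.001,0,0.0157],[0.001,0,0.0157]], turn=[[0,0,0],[0,0,0],[0,0,0],[0,0,0],[0,0,0]])

```text
t: 14.93
tcp_pos: [0.5676, -0.2708, 0.0913]
tool_rot: [0.808, 0.59, -0.001, -0.001]
force: [0.4, 0.5, -1.2]
finger_gap: 0.202
gripper_force: 78.3
```

Emit:
apply_moves(claw=[-1,-1,-1,-1,-1], travel=[[0,0,0.001],[0,0,0.002],[0,0,0.003],[0,0,0.004],[0,0,0.004]], turn=[[0,0,0],[0,0,0],[0,0,0],[0,0,0],[0,0,0]])

```text
t: 15.35
tcp_pos: [0.5678, -0.271, 0.0884]
tool_rot: [0.808, 0.59, -0.001, -0.001]
force: [-1.2, 0.4, -1.1]
finger_gap: 0.2
gripper_force: 78.3
```

Emit:
apply_moves(claw=[-1,-1,-1,-1,-1], travel=[[0,0,0.0008],[0,0,0.0015],[0,0,0.002],[0,0,0.0025],[0,0,0.0025]], turn=[[0,0,0],[0,0,0],[0,0,0],[0,0,0],[0,0,0]])

```text
t: 15.77
tcp_pos: [0.5679, -0.2711, 0.087]
tool_rot: [0.808, 0.59, -0.001, -0.001]
force: [-0.8, 0.5, 2.7]
finger_gap: 0.202
gripper_force: 78.8
```

Emit:
apply_moves(claw=[-1,-1,-1], travel=[[0,0,0.0006],[0,0,0.0012],[0,0,0.0012]], turn=[[0,0,0],[0,0,0],[0,0,0]])

```text
t: 16.02
tcp_pos: [0.568, -0.2711, 0.0869]
tool_rot: [0.808, 0.59, -0.001, -0.001]
force: [-2.5, 0.7, 8.0]
finger_gap: 0.202
gripper_force: 79.4
```

```bash
python3 - <<'E'
from h import *
go([.568,-.271,.086],frame(-17.7))
s=manip.snapshot("side"); W=world(s)
hsv=cv2.cvtColor(s["pixels"],cv2.COLOR_RGB2HSV)
c=np.array([.568,-.271]); r=np.hypot(*(np.moveaxis(W[...,:2]-c,-1,0)))
D=W[(r<.048)&(W[...,2]>.072)&(W[...,2]<.088)&(hsv[...,1]<60)&(hsv[...,2]>100)]
D=D[abs(D[:,2]-np.median(D[:,2]))<.004]
nn=np.linalg.svd(D-D.mean(0))[2][2]; print(len(D),np.median(D,0),nn*np.sign(nn[2]),cv2.minEnclosingCircle(D[:,:2].astype(np.float32)))
E
```

```text
t 16.02 tcp [ 0.568  -0.2711  0.0869] F [-2.5  0.7  8. ] gap 0.202
travel [ 0.0001 -0.      0.0011] turn [-0.0006  0.0001 -0.0001] rows [1. 1.]
880 [ 0.55220675 -0.2856582   0.08093922] [8.51159049e-04 1.15852786e-02 9.99932526e-01] ((0.5661183595657349, -0.27231723070144653), 0.04353925958275795)
```

The disc top is at 0.081 m (0.080 expected when seated) and level within 1°, with stiff contact. I'll release and withdraw.

Emit:
apply_moves(claw=[-0.5,-0.4,-0.3,-0.2,0], travel=[[0,0,0],[0,0,0],[0,0,0],[0,0,0],[0,0,0]], turn=[[0,0,0],[0,0,0],[0,0,0],[0,0,0],[0,0,0]], newtons=20)

```text
t: 16.48
tcp_pos: [0.5679, -0.271, 0.0852]
tool_rot: [0.808, 0.59, -0.001, -0.001]
force: [0.1, -0.6, -0.2]
finger_gap: 0.497
gripper_force: 0.0
```

Emit:
apply_moves(claw=[0.2,0.2,0.2,0.2,0.2], travel=[[0,0,-0.01],[0,0,-0.03],[0,0,-0.06],[0,0,-0.1],[0,0,-0.14]], turn=[[0,0,0],[0,0,0],[0,0,0],[0,0,0],[0,0,0]])

```text
t: 16.9
tcp_pos: [0.5676, -0.2708, 0.1984]
tool_rot: [0.808, 0.59, -0.001, -0.002]
force: [1.2, -0.6, 0.4]
finger_gap: 0.6
gripper_force: 0.0
```

Emit:
apply_moves(claw=[0.2,0.2,0.2,0.2,0.2], travel=[[0.04,0,0],[0.08,0,0],[0.12,0,0],[0.15,0,0],[0.15,0,0]], turn=[[0,0,0],[0,0,0],[0,0,0],[0,0,0],[0,0,0]])

```text
t: 17.32
tcp_pos: [0.6055, -0.152, 0.1983]
tool_rot: [0.806, 0.592, 0.0, -0.002]
force: [0.3, 0.4, 0.1]
finger_gap: 0.596
gripper_force: 0.0
```

```bash
python3 - <<'E'
from h import *
s=manip.snapshot("side"); W=world(s); t=manip.snapshot("top")
hsv=cv2.cvtColor(s["pixels"],cv2.COLOR_RGB2HSV)
c=np.array([.568,-.271]); r=np.hypot(*(np.moveaxis(W[...,:2]-c,-1,0)))
D=W[(r<.048)&(W[...,2]>.072)&(W[...,2]<.088)&(hsv[...,1]<60)&(hsv[...,2]>60)]
D=D[abs(D[:,2]-np.median(D[:,2]))<.004]
nn=np.linalg.svd(D-D.mean(0))[2][2]; print(len(D),np.median(D,0),nn*np.sign(nn[2]),cv2.minEnclosingCircle(D[:,:2].astype(np.float32)))
a=s["pixels"][140:440,240:520]; b=t["pixels"][100:380,190:510]
cv2.imwrite("pics/g7.png",np.hstack([cv2.resize(x,(400,400)) for x in(a,b)])[...,::-1])
E
```

```text
1259 [ 0.56228412 -0.27579282  0.08084833] [0.00187528 0.01176277 0.99992906] ((0.5671119689941406, -0.27116289734840393), 0.04455474391579628)
```

View pics/g7.png

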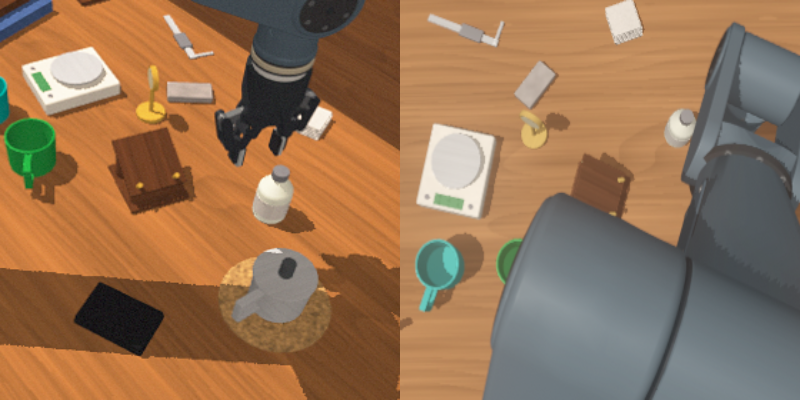

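The cup with its cover seated level stands on the mat, at about (285,285) in the left crop. The rest is empty, the bystanders are in place, and the gripper is clear. Handing in.

```bash
python3 -c "
from station import manip
print(manip.sign_off())"
```

```text
the job is handed in; nothing more can be done
None
```

The cup, with the coin in it, stands upright on the cork mat, and its cover is seated and level; the bystanders look unmoved in the last pictures. The job was handed in at about 17 s, and no verdict was shown.

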